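Clear the long soil-sample tubes from a barred rack

ROBOT

A 7-joint arm with a two-finger parallel gripper is mounted at the origin on the work surface. World frame = base frame: x ahead of the robot, y to its left, z up, the work surface at z = 0. Lengths are in m, angles in rad, forces in N, time in s.
With the tool pointing down it reaches from about 0.35 to 0.9 m from the base axis. Payload 19.9 kg.
Tool frame: the origin (TCP) lies between the finger pads; the fingertips stand 11 mm ahead of it and the grasp point (between the pads) lies 8 mm behind it (arm.tcp_to_tips is the distance from the TCP to the fingertips, in m); x points along the fingers, z is the direction in which the jaws open and shut, and the axes are right-handed (so a half turn about x gives the same grasp; the last joint's range is limited). The gripper opens to 94 mm and grips with 3 to 60 N. Pads are 16 mm wide; open, the fingers measure 119 mm over their backs; the gripper's body (75 mm by 177 mm) begins 78 mm behind the grasp point.
Start: joints at [-1.22, 0.417, -0.01, 1.614, 0.005, 1.111, -0.053], TCP at [0.239, 0.578, 0.216] pointing down, gripper open.
Joint ranges: [-2.81, 2.81], [-0.39, 2.02], [-1.27, 1.25], [0.06, 2.57], [-1.19, 4.33], [0.19, 2], [-2.82, 2.82]. Speed limits (rad/s): [1.89, 1.89, 2.39, 2.39, 3.01, 3.01, 3.01].

INTERFACE

Orientations are given as a unit quaternion [x, y, z, w].
In Python, from plant import arm gives the robot as it stands.
- The arm moves only by the tool move_arm, never from a script. Its argument "series" is a list of rows, each an object of numbers: "x", "y", "z": the shift along the tool's x, y, z in units of 1000 mm (1.0 is 1000 mm); "turn": the turn about the tool's x in units of pi/2 rad (1.0 is pi/2 rad); "fingers": the gripper's target within -1 to 1 (shut at 1, half-way at 0, fully open at -1). In form: [{"x": .., "y": .., "z": .., "turn": .., "fingers": ..}, ...]. A call has 1 to 10 rows; each row is the pose to reach, as a shift and turn from the pose measured when the call began, along the tool's axes at that moment; what a row does not reach only later rows make up. A row lasts 1/10 s, in which the tool goes at most 50 mm and 8.59 degrees, less where a joint would pass 70% of its speed; a pose out of reach is approached as far as the arm can. A call with a number of a shift or a turn outside -1 to 1 is refused whole. A call with a gripper value outside its range is refused whole. The fingers move at their own pace and stop on an object; the grip force is fixed at half the most. Time passes only in rows, so rows that repeat a pose let the fingers close. It gives the time, the measured TCP pose, the force and the opening at its end, in the units of the state.
- arm.get_state(): the state, without advancing time (a new reading comes with each control period).
- arm.grab_frame(name): name is "scene" or "top" or "wrist"; returns the picture (420x560x3 uint8, red, green, blue); there is no depth.
- arm.camera_params(name): a dict with "fx", "fy", "cx", "cy" (pixels), "dist_coeffs" ([k1, k2, p1, p2, k3] as OpenCV has them; the pictures are not rectified), "rvec" (rotation vector, rad) and "tvec" (3), from world to camera coordinates, as OpenCV has them; the wrist camera has in their place "T_tool_cam" (4x4, takes a point from camera to tool coordinates, whose origin is the TCP and whose axes are the tool frame's). Camera axes: x right, y down, z forward; pixel columns grow to the right and rows downward; lengths in m; the calibration is good to about 2 mm. A picture is of the moment at which its call begins: read the wrist's pose just before it. camera_params takes no time and is no camera call.
- arm.close_job(): hands the job in, once; it reports no verdict.
Trained networks look in the newest picture that a camera, given by its name, has taken for a name from the list of things; names that differ only in an ending like _2 or _b are one class to them, and where a whole thing is asked for, a point or a joint stands for the part that bears it (a point fixed in the world has none). Each returns a list of dicts, best first, with "score" (0 to 1); they miss things now and then, are a little off and sometimes report something else, mostly with a low value. They report only what shows in the picture. A call takes as long as a camera call.
- arm.recognise(query, camera): "box" ([left, top, right, bottom] in pixels, round what is visible of it).
- arm.masks_of(query, camera): "region" (420x560 bool, what is visible of it) and "box" ([left, top, right, bottom] in pixels, round what is visible of it).
The state is a dict: "clock": time; "qpos": joint angles; "qvel": joint speeds; "joint_torque": joint torques, N m; "ee_pos": TCP position; "orientation": TCP orientation; "wrist_force": force on the tool from outside, world axes, zero at the start; "wrist_torque": the same for the moment, N m; "width": finger opening in m.
Only numpy, scipy, OpenCV 4.12 (cv2) and the standard library are available. Lean on these libraries where they do the work, as an engineer would, in place of code of your own. Each camera call takes 0.05 s, during which the arm holds its last target.

TASK

Lift the retaining bar out of the rack's two open brackets and lay it gently down on the rubber mat. Then clear the two long sample tubes out of their lanes into the grey catch tray at the open end of the rack, so that both lie flat in the tray; handle them gently. Leave the short tube where it is in the rack, and do not disturb the pot, the jar or the screwdriver.

Things in the scene. Friction and masses are not known exactly. Their poses are not given: they have to be found in the camera images.
- rack: Fixed plywood rack, deck 170 (x) x 158 (y) mm, its top 30 mm above the table. Three lanes along x, centred at y = -50, 0, 50 mm, 40 mm wide between walls 10 mm thick that stand 8 mm above the deck from x = -85 to 45 mm. Nothing stands behind the deck at x = -85 mm. The tubes lie in the lanes in any order. Origin: centre of footprint, on the table; x points along the lanes to the tray, z up.
- rack_exit (a point): Middle of the deck's exit edge, on the deck's top (rack x = 85 mm), where the lanes open over the catch tray. A tube pushed along its lane tips over this edge and drops flat into the tray once its tail is about 12 mm beyond the edge.
- bracket_left (a point): Middle of the slot floor of the dark steel bracket at the rack's x = 68, y = 88 mm: a U-slot 24 mm wide in x, open at the top, floor 38 mm and top 60 mm above the table.
- bracket_right (a point): The same for the other bracket, at the rack's x = 68, y = -88 mm.
- bar: Loose aluminium retaining bar, about 220 g, 20 (x) x 210 (y) x 12 mm high, with a bail handle on top. It starts lying across the lane exits in the two brackets, its x along the rack's x, with 2 mm of play each way; lifted 22 mm it is clear of them. It stands steady on its flat underside, handle up. Origin: centre of its underside.
- bar_handle (a point): Centre of the bail's level grip, 65 mm above the bar's underside: grip 100 mm long in the bar's y, 12 mm thick in x, 14 mm high, on two 10 mm square legs at y = -45 and 45 mm.
- tube_a: Loose white plastic tube 29 mm across with a 34 x 34 mm square grey cap, 18 mm long, on each end, so it does not roll but slides on its caps; 110 mm long in all, about 120 g. Lies along its lane, top 64 mm above the table. Origin: underneath, at mid-length, level with the caps' undersides; x along the tube. One of the two long tubes; starts at rack x = -17 to -7 mm.
- tube_b: Loose white plastic tube 29 mm across with a 34 x 34 mm square grey cap, 18 mm long, on each end, so it does not roll but slides on its caps; 110 mm long in all, about 120 g. Lies along its lane, top 64 mm above the table. Origin: underneath, at mid-length, level with the caps' undersides; x along the tube. The other long tube, in another lane.
- tube_short: Loose white plastic tube 29 mm across with a 34 x 34 mm square grey cap, 18 mm long, on each end, so it does not roll but slides on its caps; 70 mm long in all, about 80 g. Lies along its lane, top 64 mm above the table. Origin: underneath, at mid-length, level with the caps' undersides; x along the tube. The short tube, in the third lane; it stays there.
- tray: Fixed grey open tray 160 (x) x 170 (y) x 22 mm high, walls and floor 4 mm, at the exit end of the rack with its x along the rack's x. Its near wall starts 3 mm beyond the deck's end; its rim is 8 mm below the deck. Origin: centre of the footprint, on the table.
- mat: Fixed black rubber mat 250 (x) x 130 (y) x 4 mm thick, on the table to the robot's left of the tray. Origin: centre of its underside, on the table. The bar fits on it lengthwise along the mat's x.
- pot: Bystander: loose round green plastic plant pot with earth, 90 mm across, 85 mm high. Origin: centre of its underside.
- jar: Bystander: loose closed plastic jar, 66 mm across, 110 mm high, standing. Origin: centre of its underside.
- screwdriver: Bystander: loose screwdriver lying on the table, about 200 mm long. Origin: underneath, about mid-length.

How it is judged:
On the way, in this order (a step that is already met when the one before it is completed fails the run):
1. the bar lies on the mat, released (x of bar in the frame of mat between -0.125 and 0.125 m and y of bar in the frame of mat between -0.065 and 0.065 m and z of bar in the frame of mat between 0 and 0.03 m and linear speed of bar below 0.03 m/s and contact force between the fingers and bar below 0.1 N), for 0.2 s.
2. both long tubes lie flat in the tray (x of tube_a in the frame of tray between -0.06 and 0.06 m and y of tube_a in the frame of tray between -0.075 and 0.075 m and height (world z) of each of tube_a, tube_b below 0.03 m and angle between tube_a's own x axis and vertical between 1.42 and 1.72 rad and linear speed of each of tube_a, tube_b below 0.03 m/s and x of tube_b in the frame of tray between -0.06 and 0.06 m and y of tube_b in the frame of tray between -0.075 and 0.075 m and angle between tube_b's own x axis and vertical between 1.42 and 1.72 rad), for 0.2 s.
At the end, for the whole second after the job is handed in: Bar at rest on the mat, its middle over it, underside under 30 mm up. Both long tubes at rest flat in the tray (middle within 60 mm along and 75 mm across of its centre, underside below 30 mm, within 8 degrees of level). Short tube within 15 mm of its start (all of step 2 and x of bar in the frame of mat between -0.125 and 0.125 m and y of bar in the frame of mat between -0.065 and 0.065 m and z of bar in the frame of mat between 0 and 0.03 m and linear speed of bar below 0.03 m/s and distance of tube_short from where it was at the start of the episode below 0.015 m); the robot touches nothing.
It fails at once if the bar is dropped: it moves faster than 0.7 m/s within 60 mm of the table (height (world z) of bar below 0.06 m and linear speed of bar above 0.7 m/s).
It fails at once if a long tube is flung or dropped: faster than 1 m/s (linear speed of any of tube_a, tube_b above 1 m/s).
It fails at once if the short tube is moved by more than 15 mm (distance of tube_short from where it was at the start of the episode above 0.015 m).
It fails at once if a bystander (pot, jar, screwdriver) is moved by more than 20 mm (distance of any of pot, jar, screwdriver from where it was at the start of the episode above 0.02 m).
It also fails if it takes over 70 s, if anything falls off the work surface, if the arm or the gripper's body presses on something with over 40 N, if the wrist force passes 120 N, or if a joint passes its speed limit or range.

## Working session

There is one attempt and no reset: what is moved stays moved. The work goes in short steps, Python scripts to look and compute and a tool call to move; the robot and the scene stay as the last step left them, time stands still between calls to the robot, and variables do not carry over. Pictures are saved under pics/ and viewed, and the job is handed in when it is done.

Besides the shell and the picture viewer there is one more tool, called as name(argument=value, ...), one argument or row to a line, values as JSON. move_arm: Moves the arm, as the interface text tells. Its arguments: {"type":"object","properties":{"series":{"type":"array","items":{"type":"object","properties":{"x":{"type":"number"},"y":{"type":"number"},"z":{"type":"number"},"turn":{"type":"number"},"fingers":{"type":"number"}}}}},"required":["series"]}

```bash
mkdir -p pics; ls; python3 - <<'E'
from plant import arm
import cv2,numpy as np
s=arm.get_state(); print({k:np.round(v,3) for k,v in s.items()}, arm.tcp_to_tips)
for n in ("scene","top"):
    f=arm.grab_frame(n); cv2.imwrite(f"pics/{n}0.png",f[:,:,::-1]); print(n,arm.camera_params(n))
print(arm.camera_params("wrist"))
E
```

```text
pics
{'clock': np.float64(0.0), 'qpos': array([-1.221,  0.418, -0.01 ,  1.614,  0.005,  1.111, -0.053]), 'qvel': array([-0.001,  0.001, -0.002,  0.   , -0.   ,  0.001, -0.001]), 'joint_torque': array([ 1.0000e-03, -8.5125e+01,  6.3900e-01, -4.2601e+01, -4.9000e-02,
        1.9000e-02,  0.0000e+00]), 'ee_pos': array([0.239, 0.577, 0.216]), 'orientation': array([-0.393,  0.588,  0.393,  0.587]), 'wrist_force': array([-0.052, -0.06 ,  0.055]), 'wrist_torque': array([ 0.059, -0.028,  0.032]), 'width': np.float64(0.094)} 0.011
scene {'fx': 415.85777334202857, 'fy': 415.85777334202857, 'cx': 283.7867069466402, 'cy': 201.34804901119188, 'dist_coeffs': array([-0.08894593,  0.        ,  0.        ,  0.        ,  0.        ]), 'rvec': array([ 1.53982848,  2.10443629, -0.79421817]), 'tvec': array([ 0.14560933, -0.37435239,  1.39840279])}
top {'fx': 438.21767879105505, 'fy': 438.21767879105505, 'cx': 279.71149525566506, 'cy': 212.41279990254532, 'dist_coeffs': array([0.02214953, 0.        , 0.        , 0.        , 0.        ]), 'rvec': array([ 2.19610264, -2.22218728,  0.02720576]), 'tvec': array([0.04684518, 0.57910267, 1.08700914])}
{'fx': 315.1492280943982, 'fy': 315.1492280943982, 'cx': 284.4280383661855, 'cy': 204.24079687581624, 'dist_coeffs': array([0.00675536, 0.        , 0.        , 0.        , 0.        ]), 'T_tool_cam': array([[ 4.77452357e-04, -2.39573815e-01,  9.70878035e-01,
        -1.68607889e-01],
       [-7.52911187e-04, -9.70877957e-01, -2.39573426e-01,
         7.03699619e-02],
       [ 9.99999603e-01, -6.16600037e-04, -6.43925775e-04,
         3.31007606e-04],
       [ 0.00000000e+00,  0.00000000e+00,  0.00000000e+00,
         1.00000000e+00]])}
```

View pics/scene0.png

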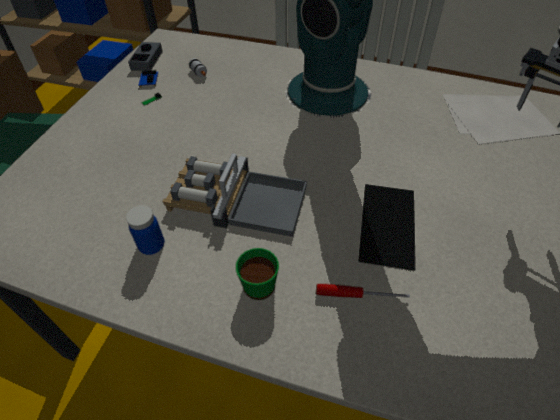

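View pics/top0.png

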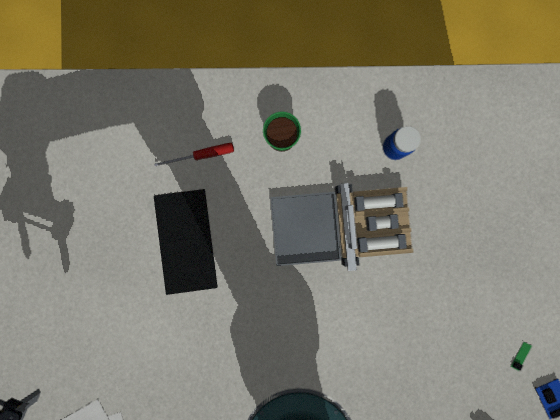

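The top view shows the rack at right (355–412, 188–255) with the short tube in the middle lane (380, 223). The bar lies at column 347, the tray around (305, 228) and the mat around (186, 242). I'll zoom in and get the masks.

```bash
cat > h.py <<'E'
import numpy as np,cv2
from plant import arm
def P(n):
    c=arm.camera_params(n); K=np.array([[c['fx'],0,c['cx']],[0,c['fy'],c['cy']],[0,0,1.]])
    return K,np.array(c['dist_coeffs']),np.array(c['rvec']),np.array(c['tvec'])
def px2w(n,uv,z):
    K,d,r,t=P(n); uv=np.array(uv,float).reshape(-1,1,2)
    q=cv2.undistortPoints(uv,K,d).reshape(-1,2); R=cv2.Rodrigues(r)[0]
    ray=np.c_[q,np.ones(len(q))]@R; C=-R.T@t
    return C+ray*((z-C[2])/ray[:,2])[:,None]
def w2px(n,X):
    K,d,r,t=P(n); return cv2.projectPoints(np.array(X,float).reshape(-1,1,3),r,t,K,d)[0].reshape(-1,2)
E
python3 - <<'E'
from h import *
f=cv2.imread('pics/top0.png'); 
cv2.imwrite('pics/z1.png',cv2.resize(f[165:285,260:430],None,fx=4.7,fy=4.7,interpolation=cv2.INTER_CUBIC))
for q,zt in (('rack',.03),('tray',.022),('mat',.004),('bar',.04),('tube_a',.047),('tube_short',.047),('pot',.04),('jar',.06),('screwdriver',.01)):
    for r in arm.masks_of(q,'top')[:3]:
        m=r['region'].astype(np.uint8); c=max(cv2.findContours(m,0,2)[0],key=cv2.contourArea)
        rr=cv2.minAreaRect(c); b=cv2.boxPoints(rr)
        W=px2w('top',b,zt)
        print(q,round(r['score'],2),np.round(r['box']),m.sum(),'ctr',np.round(W.mean(0),3),'sides',np.round([np.linalg.norm(W[0]-W[1]),np.linalg.norm(W[1]-W[2])],3),'ang',np.round(np.degrees([np.arctan2(*(W[1]-W[0])[[1,0]]),np.arctan2(*(W[2]-W[1])[[1,0]])]),1))
E
```

```text
rack 0.93 [333. 182. 417. 269.] 2263 ctr [ 0.554 -0.207  0.03 ] sides [0.143 0.196] ang [ -85.4 -175.8]
rack 0.61 [354. 193. 400. 214.] 564 ctr [ 0.602 -0.2    0.03 ] sides [0.114 0.032] ang [ -86.  -176.4]
rack 0.26 [262. 112. 302. 152.] 1065 ctr [0.78  0.033 0.03 ] sides [0.087 0.087] ang [ -45.6 -135.8]
tray 0.76 [273. 189. 342. 265.] 4468 ctr [ 0.54  -0.021  0.022] sides [0.162 0.171] ang [ -86.4 -176.6]
mat 0.92 [156. 190. 216. 296.] 5342 ctr [0.51  0.277 0.004] sides [0.135 0.255] ang [ -83.5 -173.3]
mat 0.21 [270. 193. 341. 265.] 4447 ctr [ 0.539 -0.023  0.004] sides [0.163 0.173] ang [ -85.5 -175.7]
bar 0.9 [340. 184. 357. 272.] 879 ctr [ 0.543 -0.127  0.04 ] sides [0.028 0.211] ang [ -85.5 -175.7]
bar 0.7 [153. 188. 217. 298.] 5119 ctr [0.512 0.269 0.04 ] sides [0.126 0.24 ] ang [ -83.5 -173.3]
tube_a 0.93 [354. 194. 404. 212.] 623 ctr [ 0.602 -0.196  0.047] sides [0.116 0.034] ang [ -86.1 -176.4]
tube_a 0.63 [356. 231. 404. 254.] 607 ctr [ 0.504 -0.202  0.047] sides [0.116 0.035] ang [ -86.  -176.5]
tube_a 0.34 [380. 128. 423. 163.] 900 ctr [ 0.743 -0.254  0.047] sides [0.0
[... 169 characters left out ...]
2347 ctr [ 0.555 -0.204  0.04 ] sides [0.139 0.189] ang [ -84.5 -175. ]
pot 0.48 [367. 212. 400. 227.] 392 ctr [ 0.554 -0.206  0.04 ] sides [0.075 0.034] ang [ -87.8 -178.2]
jar 0.78 [380. 128. 422. 163.] 944 ctr [ 0.741 -0.251  0.06 ] sides [0.097 0.066] ang [ -62.1 -152.5]
jar 0.52 [271. 193. 342. 265.] 4468 ctr [ 0.54 -0.02  0.06] sides [0.154 0.164] ang [ -85.7 -175.9]
screwdriver 0.95 [154. 145. 233. 166.] 519 ctr [0.723 0.252 0.01 ] sides [0.198 0.027] ang [ -76.5 -166.6]
screwdriver 0.68 [154. 189. 218. 294.] 5166 ctr [0.511 0.276 0.01 ] sides [0.129 0.249] ang [ -83.3 -173.1]
screwdriver 0.23 [358. 231. 407. 252.] 591 ctr [ 0.502 -0.211  0.01 ] sides [0.119 0.036] ang [ -86.  -176.5]
```

View pics/z1.png

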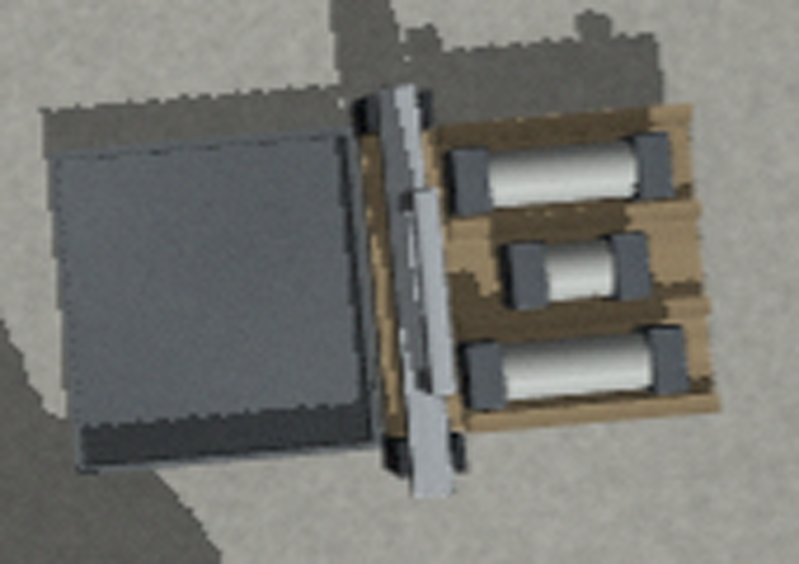

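```bash
cat >> h.py <<'E'
def T(p,X):
    X=np.array(X,float).reshape(-1,3); c,s=np.cos(p[2]),np.sin(p[2])
    return np.c_[p[0]+c*X[:,0]-s*X[:,1],p[1]+s*X[:,0]+c*X[:,1],X[:,2]]
E
python3 - <<'E'
from h import *
from scipy.optimize import least_squares
z=np.array([(55,155),(345,132),(383,445),(85,468),(692,104),(718,410)])/4.7+[260,165]-0.4
M=[(.248,-.085,.022),(.088,-.085,.022),(.088,.085,.022),(.248,.085,.022),(-.085,-.079,.038),(-.085,.079,.038)]
f=lambda p:(w2px('top',T(p,M))-z).ravel()
r=least_squares(f,[.55,-.19,np.radians(94)]); p=r.x
print('rack',p[:2],np.degrees(p[2])); print(np.round(r.fun.reshape(-1,2),1))
# bar: pixel corners of grip top, bar ends in rack frame
g=np.array([(415,190),(440,190),(455,393),(432,393)])/4.7+[260,165]-.4
W=px2w('top',g,.038+.072); print('grip',W.mean(0),'expected',T(p,[(.068,0,.11)]))
b=np.array([(395,86),(415,86),(452,496),(414,496)])/4.7+[260,165]-.4
W=px2w('top',b,.05);print('bar',W.mean(0))
c,s=np.cos(p[2]),np.sin(p[2])
def inv(W): d=W[:,:2]-p[:2]; return np.c_[c*d[:,0]+s*d[:,1],-s*d[:,0]+c*d[:,1]]
for n,q in (('A(far)',[(450,150),(668,135),(675,195),(455,213)]),('short',[(505,243),(643,235),(650,297),(512,308)]),('B(near)',[(464,343),(680,328),(688,390),(474,410)])):
    print(n,inv(px2w('top',np.array(q)/4.7+[260,165]-.4,.06)).mean(0))
img=cv2.imread('pics/scene0.png')
for X in [[(-.085,-.079,.038),(-.085,.079,.038),(.045,.079,.038),(.045,-.079,.038)],[(.248,-.085,.022),(.088,-.085,.022),(.088,.085,.022),(.248,.085,.022)],[(.068,-.05,.110),(.068,.05,.110)]]:
    cv2.polylines(img,[np.round(w2px('scene',T(p,X))*8).astype(int)],True,(0,0,255),1,cv2.LINE_AA,3)
cv2.imwrite('pics/sc1.png',cv2.resize(img[140:300,140:440],None,fx=2.6,fy=2.6))
for q in ('jar','pot','screwdriver'):
    for r in arm.recognise(q,'scene')[:1]: print(q,r)
E
```

```text
rack [ 0.55224333 -0.19050415] 94.45332583730452
[[-1.2 -0.7]
 [ 1.7 -1.6]
 [ 0.   0.7]
 [-1.5  1.6]
 [ 0.1 -0. ]
 [ 0.9 -0.1]]
grip [ 0.54312734 -0.12341862  0.11      ] expected [[ 0.54696334 -0.12270945  0.11      ]]
bar [ 0.54310444 -0.12490093  0.05      ]
A(far) [-0.00972636 -0.04869284]
short [-0.0128466   0.00102828]
B(near) [-0.00765252  0.04962841]
jar {'box': [129.2, 209.1, 163.7, 255.3], 'score': 0.55}
screwdriver {'box': [316.0, 284.7, 408.7, 300.0], 'score': 0.6}
```

View pics/sc1.png

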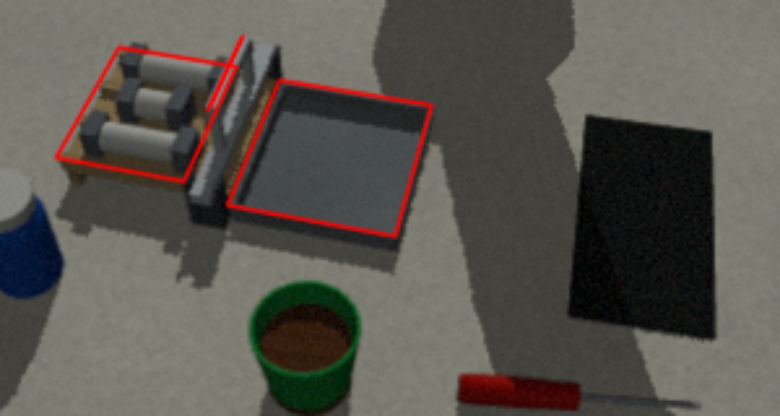

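```bash
cat >> h.py <<'E'
from scipy.spatial.transform import Rotation as Ro
def goto(pos,jaw=None):
    """shift in tool axes, in 1000mm units, turn in pi/2 ; jaw = world angle(rad) of jaw axis (mod pi)"""
    s=arm.get_state(); R=Ro.from_quat(s['orientation']).as_matrix()
    d=R.T@(np.array(pos)-s['ee_pos'])
    t=0
    if jaw is not None:
        zt=np.array([np.cos(jaw),np.sin(jaw),0]); l=R.T@zt
        # turning about tool x by a: z -> (0,-sin a,cos a)
        a=np.arctan2(-l[1],l[2]); a=(a+np.pi/2)%np.pi-np.pi/2; t=a/(np.pi/2)
    print('tcp',np.round(s['ee_pos'],4),'clock',round(s['clock'],2),'w',round(s['width'],4),'shift',np.round(d,4),'turn',round(t,4),'jaw now',np.degrees(np.arctan2(R[1,2],R[0,2])).round(1),'toolx',np.round(R[:,0],3))
E
python3 -c "
from h import *
goto([.545,-.124,.22],np.radians(94.45))
print(arm.get_state()['clock'])"
```

```text
tcp [0.2387 0.5776 0.2164] clock 0.7 w 0.094 shift [-0.0035 -0.551  -0.5314] turn -0.2989 jaw now 67.6 toolx [ 0. -0. -1.]
0.7
```

move_arm(
  series=[
    {"x":-0.01,"y":-0.035,"z":-0.033,"turn":-0.03,"fingers":-1},
    {"x":-0.02,"y":-0.07,"z":-0.066,"turn":-0.06,"fingers":-1},
    {"x":-0.03,"y":-0.105,"z":-0.1,"turn":-0.1,"fingers":-1},
    {"x":-0.03,"y":-0.14,"z":-0.133,"turn":-0.13,"fingers":-1},
    {"x":-0.03,"y":-0.175,"z":-0.166,"turn":-0.16,"fingers":-1},
    {"x":-0.03,"y":-0.21,"z":-0.2,"turn":-0.2,"fingers":-1},
    {"x":-0.03,"y":-0.245,"z":-0.233,"turn":-0.23,"fingers":-1},
    {"x":-0.03,"y":-0.28,"z":-0.266,"turn":-0.27,"fingers":-1},
    {"x":-0.03,"y":-0.315,"z":-0.3,"turn":-0.299,"fingers":-1},
    {"x":-0.03,"y":-0.35,"z":-0.333,"turn":-0.299,"fingers":-1},
  ],
)

```text
clock: 1.7
ee_pos: [0.4354, 0.1342, 0.2468]
orientation: [0.52, -0.479, -0.519, -0.48]
wrist_force: [1.6, 1.0, -0.4]
width: 0.0939
```

```bash
python3 -c "
from h import *
goto([.545,-.124,.24],np.radians(94.45))"
```

```text
tcp [0.4354 0.1342 0.2468] clock 1.7 w 0.0939 shift [ 0.0068 -0.0887 -0.2661] turn 0.0013 jaw now 94.6 toolx [ 0.001  0.    -1.   ]
```

move_arm(
  series=[
    {"y":-0.015,"z":-0.045,"fingers":-1},
    {"y":-0.03,"z":-0.09,"fingers":-1},
    {"y":-0.045,"z":-0.135,"fingers":-1},
    {"y":-0.06,"z":-0.18,"fingers":-1},
    {"y":-0.075,"z":-0.225,"fingers":-1},
    {"y":-0.089,"z":-0.266,"fingers":-1},
    {"y":-0.089,"z":-0.266,"fingers":-1},
    {"y":-0.089,"z":-0.266,"fingers":-1},
  ],
)

```text
invalid input
```

```bash
cat >> h.py <<'E'
def wpose():
    s=arm.get_state(); G=np.eye(4); G[:3,:3]=Ro.from_quat(s['orientation']).as_matrix(); G[:3,3]=s['ee_pos']
    return G
def wcam(G):
    c=arm.camera_params('wrist'); A=G@c['T_tool_cam']
    K=np.array([[c['fx'],0,c['cx']],[0,c['fy'],c['cy']],[0,0,1.]]); return K,np.array(c['dist_coeffs']),A
def wpx2w(G,uv,z):
    K,d,A=wcam(G); q=cv2.undistortPoints(np.array(uv,float).reshape(-1,1,2),K,d).reshape(-1,2)
    ray=np.c_[q,np.ones(len(q))]@A[:3,:3].T; C=A[:3,3]; return C+ray*((z-C[2])/ray[:,2])[:,None]
def ww2px(G,X):
    K,d,A=wcam(G); B=np.linalg.inv(A); return cv2.projectPoints(np.array(X,float).reshape(-1,1,3),cv2.Rodrigues(B[:3,:3])[0],B[:3,3],K,d)[0].reshape(-1,2)
RACK=np.array([.55224,-.1905,np.radians(94.45)])
E
python3 - <<'E'
from h import *
goto([.545,-.124,.24],np.radians(94.45))
G=wpose(); np.save('G1.npy',G); f=arm.grab_frame('wrist')[:,:,::-1].copy(); cv2.imwrite('pics/w1.png',f)
p=RACK
for X in [[(-.085,-.079,.038),(-.085,.079,.038),(.045,.079,.038),(.045,-.079,.038)],[(.248,-.085,.022),(.088,-.085,.022),(.088,.085,.022),(.248,.085,.022)],[(.062,-.05,.110),(.062,.05,.110),(.074,.05,.110),(.074,-.05,.110)]]:
    cv2.polylines(f,[np.round(ww2px(G,T(p,X))*8).astype(int)],True,(0,0,255),1,cv2.LINE_AA,3)
cv2.imwrite('pics/w1o.png',cv2.resize(f,None,fx=1.4,fy=1.4))
E
```

```text
tcp [0.4354 0.1342 0.2468] clock 1.7 w 0.0939 shift [ 0.0068 -0.0887 -0.2661] turn 0.0013 jaw now 94.6 toolx [ 0.001  0.    -1.   ]
```

View pics/w1o.png

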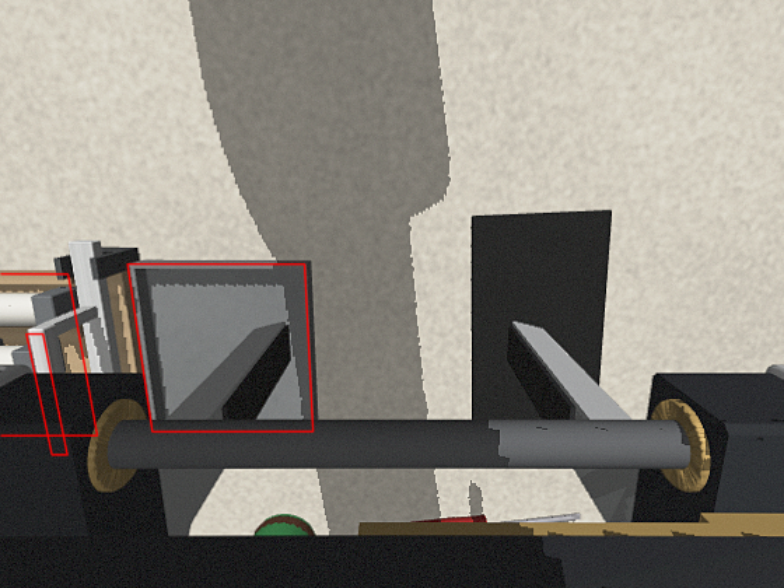

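The overlay matches the tray rim at (130–312, 262–432) and the grip at (40, 335). The move was refused, probably because every field is required, so I'll resend it complete.

move_arm(
  series=[
    {"x":0,"y":-0.015,"z":-0.045,"turn":0,"fingers":-1},
    {"x":0,"y":-0.03,"z":-0.09,"turn":0,"fingers":-1},
    {"x":0,"y":-0.045,"z":-0.135,"turn":0,"fingers":-1},
    {"x":0,"y":-0.06,"z":-0.18,"turn":0,"fingers":-1},
    {"x":0,"y":-0.075,"z":-0.225,"turn":0,"fingers":-1},
    {"x":0,"y":-0.089,"z":-0.266,"turn":0,"fingers":-1},
    {"x":0,"y":-0.089,"z":-0.266,"turn":0,"fingers":-1},
    {"x":0,"y":-0.089,"z":-0.266,"turn":0,"fingers":-1},
  ],
)

```text
clock: 2.55
ee_pos: [0.5457, -0.1321, 0.2471]
orientation: [0.518, -0.482, -0.517, -0.482]
wrist_force: [-0.4, 0.6, 0.3]
width: 0.094
```

```bash
python3 - <<'E'
from h import *
goto([.545,-.124,.24],np.radians(94.45))
G=wpose(); np.save('G1.npy',G); f=arm.grab_frame('wrist')[:,:,::-1].copy(); cv2.imwrite('pics/w2.png',f)
p=RACK
for X in [[(-.085,-.079,.038),(-.085,.079,.038),(.045,.079,.038),(.045,-.079,.038)],[(.248,-.085,.022),(.088,-.085,.022),(.088,.085,.022),(.248,.085,.022)],[(.062,-.05,.110),(.062,.05,.110),(.074,.05,.110),(.074,-.05,.110)]]:
    cv2.polylines(f,[np.round(ww2px(G,T(p,X))*8).astype(int)],True,(0,0,255),1,cv2.LINE_AA,3)
cv2.imwrite('pics/w2o.png',cv2.resize(f,None,fx=1.4,fy=1.4))
E
```

```text
tcp [ 0.5457 -0.1321  0.2471] clock 2.55 w 0.094 shift [0.0071 0.0001 0.0081] turn -0.005 jaw now 94.0 toolx [ 0.001 -0.001 -1.   ]
```

View pics/w2o.png

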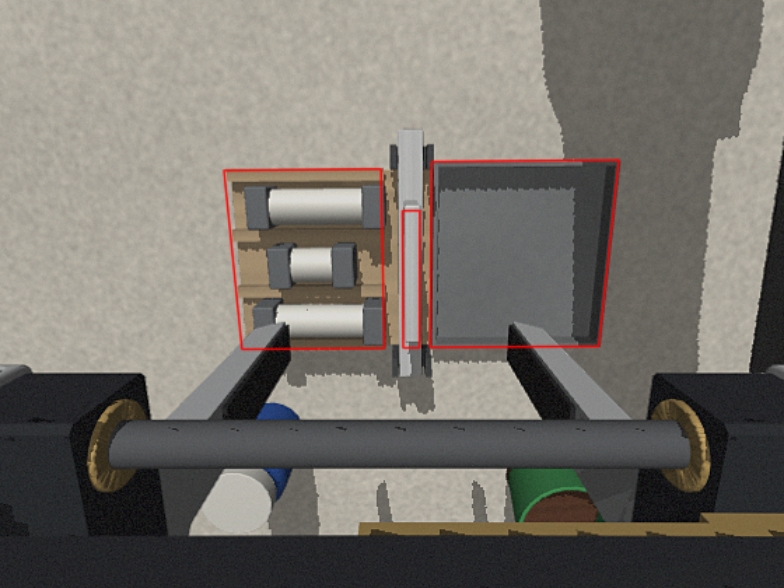

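The wrist view confirms the grip (402–420, 207–345 in the enlarged picture) is within 2 mm of the fitted place. I'll lower over it.

```bash
python3 -c "
from h import *
goto([.545,-.1235,.095],np.radians(94.45))"
```

```text
tcp [ 0.5456 -0.1309  0.2472] clock 2.6 w 0.094 shift [0.1522 0.0002 0.0076] turn -0.004 jaw now 94.1 toolx [ 0.001 -0.001 -1.   ]
```

move_arm(
  series=[
    {"x":0.03,"y":0,"z":0.0076,"turn":-0.004,"fingers":-1},
    {"x":0.07,"y":0,"z":0.0076,"turn":-0.004,"fingers":-1},
    {"x":0.11,"y":0,"z":0.0076,"turn":-0.004,"fingers":-1},
    {"x":0.14,"y":0,"z":0.0076,"turn":-0.004,"fingers":-1},
    {"x":0.152,"y":0,"z":0.0076,"turn":-0.004,"fingers":-1},
    {"x":0.152,"y":0,"z":0.0076,"turn":-0.004,"fingers":-1},
    {"x":0.152,"y":0,"z":0.0076,"turn":-0.004,"fingers":-1},
  ],
)

```text
clock: 3.3
ee_pos: [0.546, -0.1231, 0.0966]
orientation: [0.52, -0.48, -0.518, -0.48]
wrist_force: [-0.8, -0.1, -0.4]
width: 0.0938
```

```bash
python3 - <<'E'
from h import *
goto([.545,-.1235,.095],np.radians(94.45))
f=arm.grab_frame('wrist')[:,:,::-1].copy(); cv2.imwrite('pics/w3.png',f)
E
```

```text
tcp [ 0.546  -0.1231  0.0966] clock 3.3 w 0.0938 shift [ 0.0016  0.001  -0.0004] turn 0.0005 jaw now 94.5 toolx [ 0.003 -0.001 -1.   ]
```

View pics/w3.png

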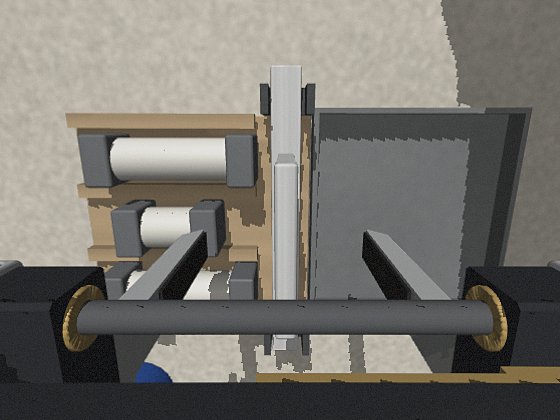

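The grip (column 286) sits centred between the fingers. I'll close and then lift slowly.

move_arm(
  series=[
    {"x":0.001,"y":0,"z":0,"turn":0,"fingers":1},
    {"x":0.001,"y":0,"z":0,"turn":0,"fingers":1},
    {"x":0.001,"y":0,"z":0,"turn":0,"fingers":1},
    {"x":0.001,"y":0,"z":0,"turn":0,"fingers":1},
    {"x":0.001,"y":0,"z":0,"turn":0,"fingers":1},
    {"x":0.001,"y":0,"z":0,"turn":0,"fingers":1},
    {"x":0.001,"y":0,"z":0,"turn":0,"fingers":1},
    {"x":0.001,"y":0,"z":0,"turn":0,"fingers":1},
    {"x":0.001,"y":0,"z":0,"turn":0,"fingers":1},
    {"x":0.001,"y":0,"z":0,"turn":0,"fingers":1},
  ],
)

```text
clock: 4.35
ee_pos: [0.5462, -0.1232, 0.0958]
orientation: [0.52, -0.479, -0.518, -0.481]
wrist_force: [-0.1, -0.1, 0.2]
width: 0.0177
```

move_arm(
  series=[
    {"x":0,"y":0,"z":0,"turn":0,"fingers":1},
    {"x":0,"y":0,"z":0,"turn":0,"fingers":1},
    {"x":0,"y":0,"z":0,"turn":0,"fingers":1},
    {"x":0,"y":0,"z":0,"turn":0,"fingers":1},
  ],
)

```text
clock: 4.75
ee_pos: [0.5461, -0.1233, 0.0958]
orientation: [0.52, -0.479, -0.518, -0.481]
wrist_force: [-0.3, 0.2, -0.9]
width: 0.0116
```

move_arm(
  series=[
    {"x":-0.008,"y":0,"z":0,"turn":0,"fingers":1},
    {"x":-0.018,"y":0,"z":0,"turn":0,"fingers":1},
    {"x":-0.03,"y":0,"z":0,"turn":0,"fingers":1},
    {"x":-0.045,"y":0,"z":0,"turn":0,"fingers":1},
    {"x":-0.06,"y":0,"z":0,"turn":0,"fingers":1},
    {"x":-0.075,"y":0,"z":0,"turn":0,"fingers":1},
    {"x":-0.09,"y":0,"z":0,"turn":0,"fingers":1},
    {"x":-0.1,"y":0,"z":0,"turn":0,"fingers":1},
    {"x":-0.1,"y":0,"z":0,"turn":0,"fingers":1},
  ],
)

```text
clock: 5.65
ee_pos: [0.5464, -0.1233, 0.1974]
orientation: [0.521, -0.479, -0.518, -0.481]
wrist_force: [-0.7, -0.7, -2.3]
width: 0.0119
```

```bash
python3 - <<'E'
from h import *
f=arm.grab_frame('scene')[:,:,::-1].copy(); cv2.imwrite('pics/s4.png',f)
b=[];z=arm.get_state()
# mat corners from top0
g=cv2.imread('pics/top0.png'); m=(g.max(2)<40).astype(np.uint8); m[:180]=0;m[300:]=0;m[:,:150]=0;m[:,222:]=0
c=max(cv2.findContours(m,0,2)[0],key=cv2.contourArea); r=cv2.minAreaRect(c); W=px2w('top',cv2.boxPoints(r),.004)
print(W, np.linalg.norm(W[0]-W[1]),np.linalg.norm(W[1]-W[2]))
c=W.mean(0); e=W[1]-W[0] if np.linalg.norm(W[0]-W[1])>.2 else W[2]-W[1]; print(c,np.degrees(np.arctan2(e[1],e[0])))
a=np.arctan2(e[1],e[0])
goto([c[0],c[1],.2],a+np.pi/2)
E
```

```text
[[0.6261057  0.35664856 0.004     ]
 [0.64147827 0.22799322 0.004     ]
 [0.39514692 0.19776854 0.004     ]
 [0.38023991 0.32571848 0.004     ]] 0.12957049488604036 0.24817869439875626
[0.5107427 0.2770322 0.004    ] -173.00481484915343
tcp [ 0.5461 -0.1231  0.1964] clock 5.7 w 0.0117 shift [-0.0041  0.0038  0.4017] turn -0.0278 jaw now 94.5 toolx [ 0.004 -0.001 -1.   ]
```

View pics/s4.png

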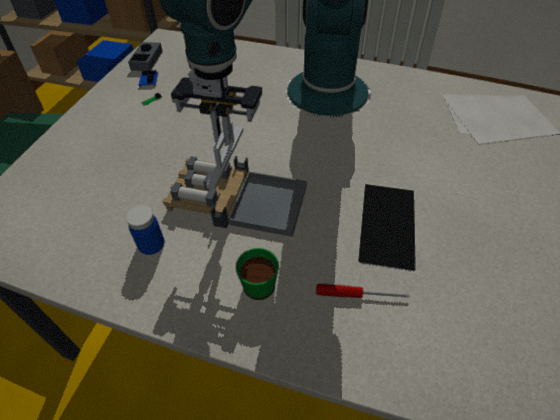

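The bar hangs clear at about (230, 150), and the mat measures 130 x 248 mm as specified. I'll carry the bar over.

move_arm(
  series=[
    {"x":0,"y":0,"z":0.02,"turn":0,"fingers":1},
    {"x":0,"y":0,"z":0.06,"turn":0,"fingers":1},
    {"x":0,"y":0,"z":0.1,"turn":-0.01,"fingers":1},
    {"x":0,"y":0,"z":0.14,"turn":-0.01,"fingers":1},
    {"x":0,"y":0.001,"z":0.18,"turn":-0.02,"fingers":1},
    {"x":0,"y":0.002,"z":0.22,"turn":-0.02,"fingers":1},
    {"x":0,"y":0.003,"z":0.26,"turn":-0.028,"fingers":1},
    {"x":0,"y":0.004,"z":0.3,"turn":-0.028,"fingers":1},
    {"x":0,"y":0.004,"z":0.34,"turn":-0.028,"fingers":1},
    {"x":0,"y":0.004,"z":0.37,"turn":-0.028,"fingers":1},
  ],
)

```text
clock: 6.7
ee_pos: [0.512, 0.2479, 0.1951]
orientation: [0.531, -0.468, -0.529, -0.469]
wrist_force: [0.6, -0.4, -1.6]
width: 0.0119
```

```bash
python3 - <<'E'
from h import *
goto([.511,.277,.065],np.radians(97))
f=arm.grab_frame('scene')[:,:,::-1].copy(); cv2.imwrite('pics/s5.png',f)
E
```

```text
tcp [0.512  0.2479 0.1951] clock 6.7 w 0.0119 shift [ 0.1301 -0.0022  0.0291] turn 0.0012 jaw now 97.1 toolx [ 0.003 -0.001 -1.   ]
```

View pics/s5.png

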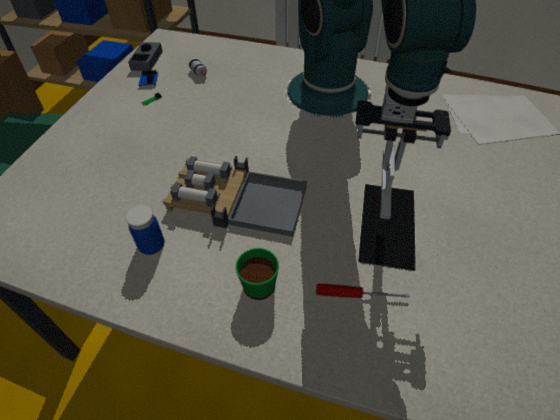

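move_arm(
  series=[
    {"x":0.02,"y":-0.001,"z":0.015,"turn":0,"fingers":1},
    {"x":0.045,"y":-0.002,"z":0.029,"turn":0,"fingers":1},
    {"x":0.07,"y":-0.002,"z":0.029,"turn":0,"fingers":1},
    {"x":0.09,"y":-0.002,"z":0.029,"turn":0,"fingers":1},
    {"x":0.105,"y":-0.002,"z":0.029,"turn":0,"fingers":1},
    {"x":0.115,"y":-0.002,"z":0.029,"turn":0,"fingers":1},
    {"x":0.122,"y":-0.002,"z":0.029,"turn":0,"fingers":1},
    {"x":0.127,"y":-0.002,"z":0.029,"turn":0,"fingers":1},
    {"x":0.13,"y":-0.002,"z":0.029,"turn":0,"fingers":1},
    {"x":0.131,"y":-0.002,"z":0.029,"turn":0,"fingers":1},
  ],
)

```text
clock: 7.75
ee_pos: [0.5098, 0.2818, 0.0641]
orientation: [0.532, -0.466, -0.53, -0.468]
wrist_force: [-1.2, -0.5, -2.3]
width: 0.0119
```

```bash
python3 - <<'E'
from h import *
goto([.511,.277,.062],np.radians(97)); print(arm.get_state()['wrist_force'])
f=arm.grab_frame('scene')[:,:,::-1].copy(); cv2.imwrite('pics/s6.png',cv2.resize(f[90:280,300:500],None,fx=3,fy=3))
E
```

```text
tcp [0.5098 0.2818 0.0641] clock 7.75 w 0.0119 shift [ 0.0021 -0.0005 -0.0049] turn 0.004 jaw now 97.4 toolx [ 0.003  0.001 -1.   ]
[-1.19171624 -0.4720401  -2.26512427]
```

View pics/s6.png

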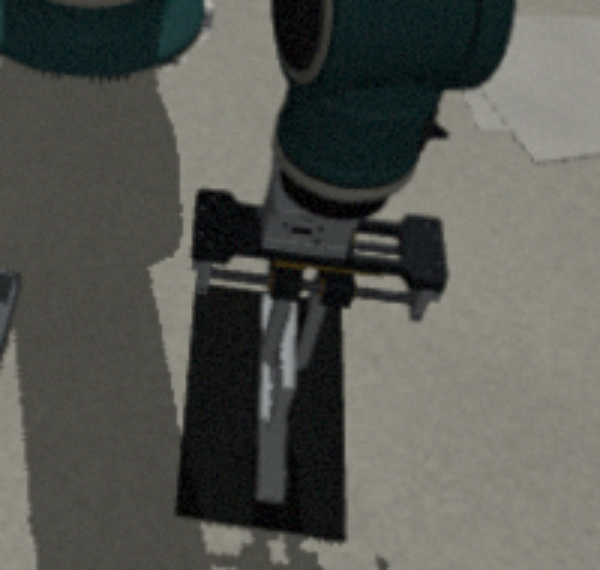

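The bar is over the middle of the mat, about 2 mm above it. I'll lower slowly until it makes contact.

move_arm(
  series=[
    {"x":0.001,"y":0,"z":0,"turn":0,"fingers":1},
    {"x":0.002,"y":0,"z":0,"turn":0,"fingers":1},
    {"x":0.003,"y":0,"z":0,"turn":0,"fingers":1},
    {"x":0.003,"y":0,"z":0,"turn":0,"fingers":1},
  ],
)

```text
clock: 8.2
ee_pos: [0.5099, 0.2822, 0.0618]
orientation: [0.532, -0.466, -0.531, -0.468]
wrist_force: [-2.9, -0.8, 9.4]
width: 0.0117
```

move_arm(
  series=[
    {"x":0,"y":0,"z":0,"turn":0,"fingers":0.6},
    {"x":0,"y":0,"z":0,"turn":0,"fingers":-0.3},
    {"x":0,"y":0,"z":0,"turn":0,"fingers":-0.3},
    {"x":0,"y":0,"z":0,"turn":0,"fingers":-0.3},
    {"x":0,"y":0,"z":0,"turn":0,"fingers":-0.3},
    {"x":0,"y":0,"z":0,"turn":0,"fingers":-0.3},
    {"x":0,"y":0,"z":0,"turn":0,"fingers":-0.3},
  ],
)

```text
clock: 8.9
ee_pos: [0.51, 0.2822, 0.0617]
orientation: [0.532, -0.466, -0.531, -0.468]
wrist_force: [-0.7, 0.3, 1.1]
width: 0.0602
```

move_arm(
  series=[
    {"x":-0.01,"y":0,"z":0,"turn":0,"fingers":-0.3},
    {"x":-0.03,"y":0,"z":0,"turn":0,"fingers":-0.3},
    {"x":-0.06,"y":0,"z":0,"turn":0,"fingers":-0.3},
    {"x":-0.1,"y":0,"z":0,"turn":0,"fingers":0.5},
    {"x":-0.14,"y":0,"z":0,"turn":0,"fingers":1},
    {"x":-0.15,"y":0,"z":0,"turn":0,"fingers":1},
  ],
)

```text
clock: 9.5
ee_pos: [0.5109, 0.2825, 0.2168]
orientation: [0.532, -0.464, -0.53, -0.47]
wrist_force: [-0.3, 0.0, -0.1]
width: 0.0402
```

```bash
python3 - <<'E'
from h import *
f=arm.grab_frame('scene')[:,:,::-1].copy(); cv2.imwrite('pics/s7.png',f)
f=arm.grab_frame('top')[:,:,::-1].copy(); cv2.imwrite('pics/t7.png',f)
p=RACK
for n,y in(('far',-.05),('near',.05)):
    w=T(p,[(-.115,y,.2)])[0]; print(n,w)
    goto(w,np.radians(94.45))
E
```

```text
far [ 0.61101202 -0.30127387  0.2       ]
tcp [0.5101 0.2823 0.2138] clock 9.6 w 0.0326 shift [ 0.0123 -0.0251 -0.5917] turn 0.0325 jaw now 97.4 toolx [ 0.006  0.004 -1.   ]
near [ 0.51131347 -0.30903278  0.2       ]
tcp [0.5101 0.2823 0.2138] clock 9.6 w 0.0326 shift [ 0.0117  0.0748 -0.5866] turn 0.0325 jaw now 97.4 toolx [ 0.006  0.004 -1.   ]
```

View pics/s7.png

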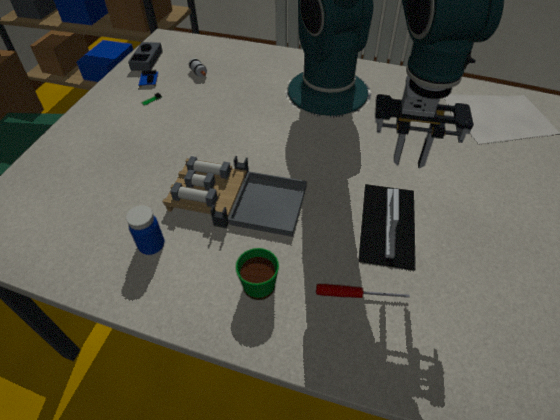

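View pics/t7.png

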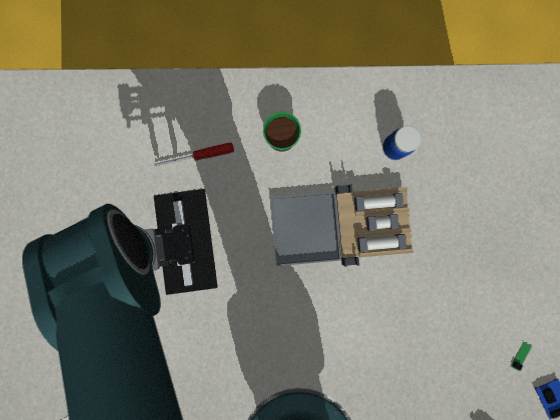

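The bar lies at rest along the mat, at (392, 222) in the scene view and (182, 243) in the top view. Next I go behind the far long tube to push it with the fingers shut.

move_arm(
  series=[
    {"x":0,"y":-0.002,"z":-0.04,"turn":0.01,"fingers":1},
    {"x":0,"y":-0.004,"z":-0.09,"turn":0.02,"fingers":1},
    {"x":0,"y":-0.006,"z":-0.14,"turn":0.03,"fingers":1},
    {"x":0,"y":-0.008,"z":-0.19,"turn":0.032,"fingers":1},
    {"x":0,"y":-0.01,"z":-0.24,"turn":0.032,"fingers":1},
    {"x":0,"y":-0.012,"z":-0.29,"turn":0.032,"fingers":1},
    {"x":0,"y":-0.014,"z":-0.34,"turn":0.032,"fingers":1},
    {"x":0,"y":-0.016,"z":-0.39,"turn":0.032,"fingers":1},
    {"x":0,"y":-0.018,"z":-0.44,"turn":0.032,"fingers":1},
    {"x":0,"y":-0.02,"z":-0.49,"turn":0.032,"fingers":1},
  ],
)

```text
clock: 10.6
ee_pos: [0.5922, -0.2025, 0.211]
orientation: [0.519, -0.478, -0.519, -0.482]
wrist_force: [0.8, 0.7, -0.5]
width: 0.0011
```

```bash
python3 - <<'E'
from h import *
w=T(RACK,[(-.115,-.05,.15)])[0]
goto(w,np.radians(94.45))
E
```

```text
tcp [ 0.5922 -0.2025  0.211 ] clock 10.6 w 0.0011 shift [ 0.0607 -0.0108 -0.1002] turn 0.0006 jaw now 94.5 toolx [ 0.004  0.004 -1.   ]
```

move_arm(
  series=[
    {"x":0,"y":-0.005,"z":-0.045,"turn":0,"fingers":1},
    {"x":0.01,"y":-0.011,"z":-0.09,"turn":0,"fingers":1},
    {"x":0.03,"y":-0.011,"z":-0.1,"turn":0,"fingers":1},
    {"x":0.05,"y":-0.011,"z":-0.1,"turn":0,"fingers":1},
    {"x":0.06,"y":-0.011,"z":-0.1,"turn":0,"fingers":1},
    {"x":0.06,"y":-0.011,"z":-0.1,"turn":0,"fingers":1},
  ],
)

```text
clock: 11.2
ee_pos: [0.6103, -0.3, 0.1484]
orientation: [-0.518, 0.478, 0.521, 0.481]
wrist_force: [1.1, -0.3, -0.6]
width: 0.0003
```

```bash
python3 - <<'E'
from h import *
w=T(RACK,[(-.115,-.05,.047)])[0]
goto(w,np.radians(94.45))
G=wpose(); f=arm.grab_frame('wrist')[:,:,::-1].copy()
X=T(RACK,[(-.085,y,.038) for y in(-.079,-.07,-.03,-.02,.02,.03,.07,.079)]); 
for q in ww2px(G,X): cv2.circle(f,tuple(np.round(q).astype(int)),2,(0,0,255),-1)
q=ww2px(G,[T(RACK,[(-.105,-.05,.036)])[0]])[0]; cv2.circle(f,tuple(np.round(q).astype(int)),2,(255,0,0),-1)
cv2.imwrite('pics/w8.png',f)
E
```

```text
tcp [ 0.6103 -0.3     0.1484] clock 11.2 w 0.0003 shift [ 0.1014 -0.0005 -0.0019] turn 0.0009 jaw now 94.5 toolx [ 0.001  0.006 -1.   ]
```

View pics/w8.png

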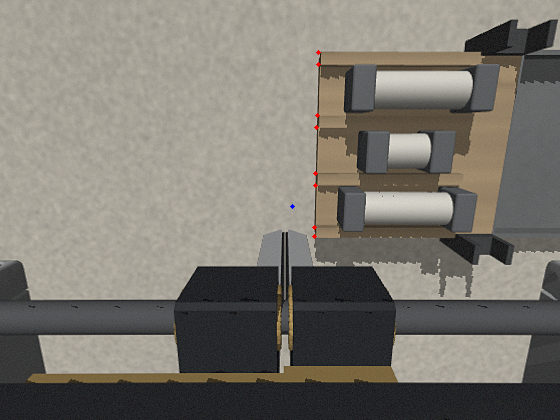

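The projected wall points match the rack edge (column 317) to about a pixel. The fingers line up with the lane but are still behind the deck, so I'll descend.

move_arm(
  series=[
    {"x":0.03,"y":0,"z":-0.002,"turn":0,"fingers":1},
    {"x":0.06,"y":0,"z":-0.002,"turn":0,"fingers":1},
    {"x":0.085,"y":0,"z":-0.002,"turn":0,"fingers":1},
    {"x":0.1,"y":0,"z":-0.002,"turn":0,"fingers":1},
    {"x":0.101,"y":0,"z":-0.002,"turn":0,"fingers":1},
  ],
)

```text
clock: 11.75
ee_pos: [0.611, -0.3012, 0.048]
orientation: [-0.519, 0.478, 0.521, 0.481]
wrist_force: [0.3, 0.4, -0.1]
width: 0.0003
```

```bash
python3 - <<'E'
from h import *
for x in (.02,.09): goto(T(RACK,[(x,-.05,.048)])[0],np.radians(94.45))
f=arm.grab_frame('scene')[:,:,::-1].copy()
cv2.imwrite('pics/s8.png',cv2.resize(f[100:260,110:320],None,fx=3.5,fy=3.5))
E
```

```text
tcp [ 0.611  -0.3012  0.048 ] clock 11.75 w 0.0003 shift [ 0.0007 -0.0002  0.1349] turn 0.0014 jaw now 94.6 toolx [ 0.001  0.005 -1.   ]
tcp [ 0.611  -0.3012  0.048 ] clock 11.75 w 0.0003 shift [ 0.001  -0.0004  0.2049] turn 0.0014 jaw now 94.6 toolx [ 0.001  0.005 -1.   ]
```

View pics/s8.png

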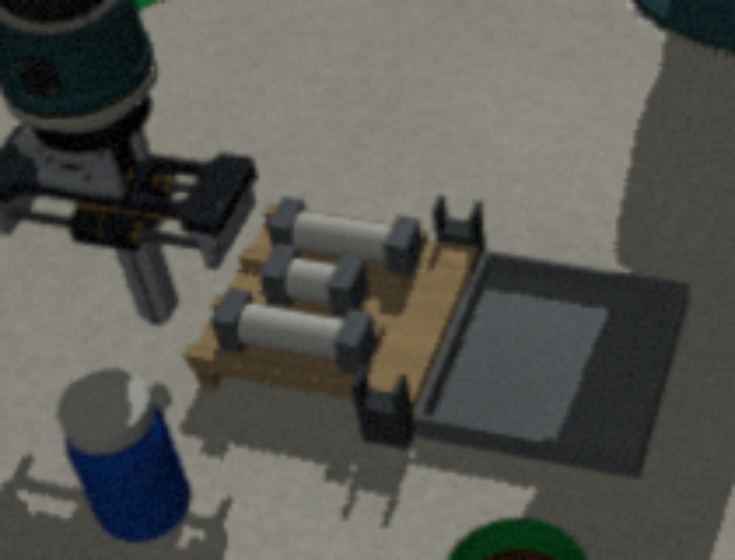

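The fingers are in line with the far lane behind the tube and clear of the jar. I'll start pushing slowly.

move_arm(
  series=[
    {"x":0.001,"y":0,"z":0.01,"turn":0,"fingers":1},
    {"x":0.001,"y":0,"z":0.02,"turn":0,"fingers":1},
    {"x":0.001,"y":0,"z":0.028,"turn":0,"fingers":1},
    {"x":0.001,"y":0,"z":0.036,"turn":0,"fingers":1},
    {"x":0.001,"y":0,"z":0.044,"turn":0,"fingers":1},
    {"x":0.001,"y":0,"z":0.052,"turn":0,"fingers":1},
    {"x":0.001,"y":0,"z":0.06,"turn":0,"fingers":1},
    {"x":0.001,"y":0,"z":0.068,"turn":0,"fingers":1},
    {"x":0.001,"y":0,"z":0.076,"turn":0,"fingers":1},
    {"x":0.001,"y":0,"z":0.084,"turn":0,"fingers":1},
  ],
)

```text
clock: 12.8
ee_pos: [0.6048, -0.2173, 0.0486]
orientation: [-0.519, 0.478, 0.52, 0.481]
wrist_force: [0.2, -1.7, 1.2]
width: 0.0007
```

```bash
python3 - <<'E'
from h import *
for x in (.06,.09): goto(T(RACK,[(x,-.05,.047)])[0],np.radians(94.45))
f=arm.grab_frame('scene')[:,:,::-1].copy()
cv2.imwrite('pics/s9.png',cv2.resize(f[100:260,110:320],None,fx=3.5,fy=3.5))
E
```

```text
tcp [ 0.6048 -0.2173  0.0486] clock 12.8 w 0.0007 shift [0.002  0.0002 0.0908] turn 0.0012 jaw now 94.6 toolx [ 0.002  0.005 -1.   ]
tcp [ 0.6048 -0.2173  0.0486] clock 12.8 w 0.0007 shift [2.100e-03 1.000e-04 1.208e-01] turn 0.0012 jaw now 94.6 toolx [ 0.002  0.005 -1.   ]
```

View pics/s9.png

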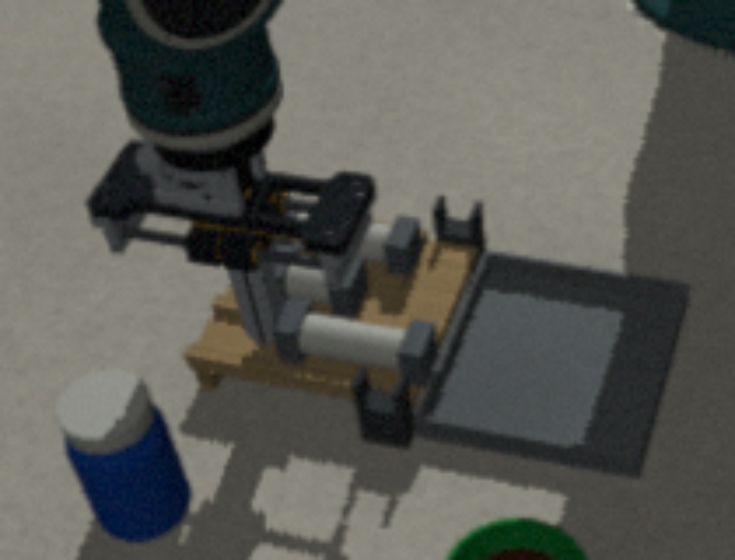

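The push force is only about 1.7 N and the tube slides straight, so I'll carry on.

move_arm(
  series=[
    {"x":0.002,"y":0,"z":0.008,"turn":0,"fingers":1},
    {"x":0.002,"y":0,"z":0.016,"turn":0,"fingers":1},
    {"x":0.002,"y":0,"z":0.024,"turn":0,"fingers":1},
    {"x":0.002,"y":0,"z":0.032,"turn":0,"fingers":1},
    {"x":0.002,"y":0,"z":0.04,"turn":0,"fingers":1},
    {"x":0.002,"y":0,"z":0.046,"turn":0,"fingers":1},
    {"x":0.002,"y":0,"z":0.052,"turn":0,"fingers":1},
    {"x":0.002,"y":0,"z":0.058,"turn":0,"fingers":1},
    {"x":0.002,"y":0,"z":0.064,"turn":0,"fingers":1},
    {"x":0.002,"y":0,"z":0.07,"turn":0,"fingers":1},
  ],
)

```text
clock: 13.85
ee_pos: [0.5993, -0.1454, 0.0468]
orientation: [-0.519, 0.477, 0.521, 0.481]
wrist_force: [0.7, -1.1, 0.5]
width: 0.0006
```

```bash
python3 - <<'E'
from h import *
for x in (.09,): goto(T(RACK,[(x,-.05,.047)])[0],np.radians(94.45))
f=arm.grab_frame('scene')[:,:,::-1].copy()
cv2.imwrite('pics/s10.png',cv2.resize(f[100:260,110:320],None,fx=3.5,fy=3.5))
E
```

```text
tcp [ 0.5993 -0.1454  0.0468] clock 13.85 w 0.0006 shift [0.0001 0.0002 0.0487] turn 0.0019 jaw now 94.6 toolx [ 0.002  0.006 -1.   ]
```

View pics/s10.png

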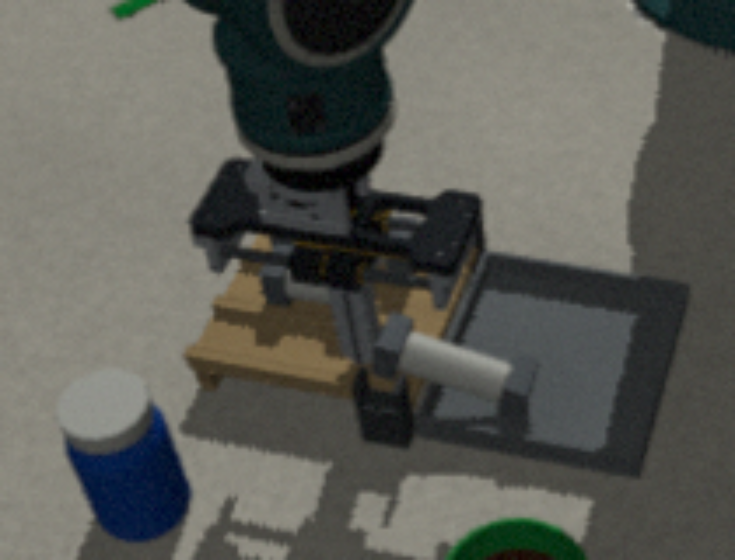

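The tube has tipped over the edge with its head in the tray. I'll push the tail the last stretch.

move_arm(
  series=[
    {"x":0,"y":0,"z":0.006,"turn":0,"fingers":1},
    {"x":0,"y":0,"z":0.012,"turn":0,"fingers":1},
    {"x":0,"y":0,"z":0.018,"turn":0,"fingers":1},
    {"x":0,"y":0,"z":0.024,"turn":0,"fingers":1},
    {"x":0,"y":0,"z":0.03,"turn":0,"fingers":1},
    {"x":0,"y":0,"z":0.035,"turn":0,"fingers":1},
    {"x":0,"y":0,"z":0.04,"turn":0,"fingers":1},
    {"x":0,"y":0,"z":0.045,"turn":0,"fingers":1},
    {"x":0,"y":0,"z":0.049,"turn":0,"fingers":1},
    {"x":0,"y":0,"z":0.049,"turn":0,"fingers":1},
  ],
)

```text
clock: 14.9
ee_pos: [0.5953, -0.0945, 0.047]
orientation: [-0.519, 0.477, 0.521, 0.481]
wrist_force: [0.6, -0.3, 0.4]
width: 0.0001
```

```bash
python3 - <<'E'
from h import *
for x in (.09,): goto(T(RACK,[(x,-.05,.047)])[0],np.radians(94.45))
f=arm.grab_frame('scene')[:,:,::-1].copy()
cv2.imwrite('pics/s11.png',cv2.resize(f[100:260,110:320],None,fx=3.5,fy=3.5))
E
```

```text
tcp [ 0.5953 -0.0945  0.047 ] clock 14.9 w 0.0001 shift [-0.      0.0004 -0.0024] turn 0.0031 jaw now 94.7 toolx [ 0.002  0.007 -1.   ]
```

View pics/s11.png

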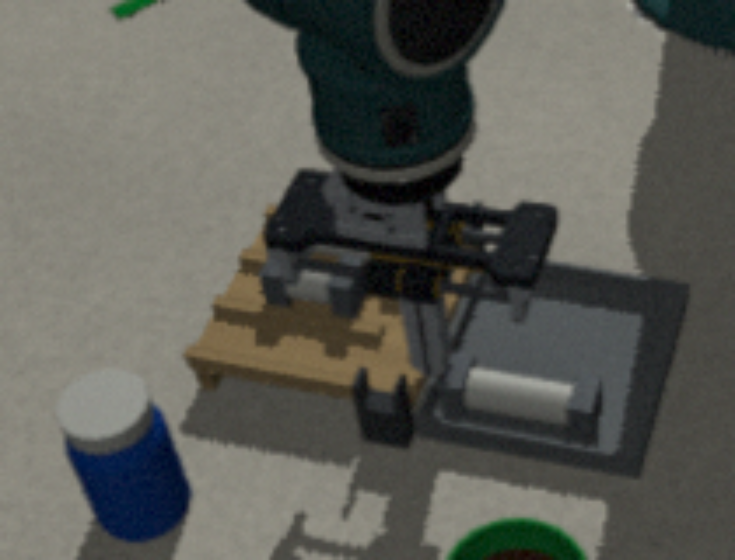

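The far tube lies flat in the tray, at (520, 400) in the enlarged view. I'll lift straight up to about z = 0.15, go back over the rack and down behind the near lane.

move_arm(
  series=[
    {"x":-0.03,"y":0,"z":-0.003,"turn":0,"fingers":1},
    {"x":-0.07,"y":0,"z":-0.005,"turn":0,"fingers":1},
    {"x":-0.11,"y":0,"z":-0.005,"turn":0,"fingers":1},
    {"x":-0.11,"y":0.03,"z":-0.045,"turn":0,"fingers":1},
    {"x":-0.11,"y":0.06,"z":-0.085,"turn":0,"fingers":1},
    {"x":-0.11,"y":0.09,"z":-0.125,"turn":0,"fingers":1},
    {"x":-0.11,"y":0.1,"z":-0.17,"turn":0,"fingers":1},
    {"x":-0.11,"y":0.1,"z":-0.205,"turn":0,"fingers":1},
    {"x":-0.11,"y":0.1,"z":-0.207,"turn":0,"fingers":1},
    {"x":-0.11,"y":0.1,"z":-0.207,"turn":0,"fingers":1},
  ],
)

```text
clock: 15.95
ee_pos: [0.512, -0.3111, 0.1552]
orientation: [-0.519, 0.477, 0.521, 0.482]
wrist_force: [0.1, 0.6, -0.4]
width: 0.0001
```

```bash
python3 - <<'E'
from h import *
goto(T(RACK,[(-.115,.05,.047)])[0],np.radians(94.45))
G=wpose(); f=arm.grab_frame('wrist')[:,:,::-1].copy()
X=T(RACK,[(-.085,y,.038) for y in(-.079,-.07,-.03,-.02,.02,.03,.07,.079)]); 
for q in ww2px(G,X): cv2.circle(f,tuple(np.round(q).astype(int)),2,(0,0,255),-1)
cv2.imwrite('pics/w12.png',f)
E
```

```text
tcp [ 0.512  -0.3111  0.1552] clock 15.95 w 0.0001 shift [0.1083 0.0007 0.0014] turn 0.0017 jaw now 94.6 toolx [ 0.002  0.006 -1.   ]
```

View pics/w12.png

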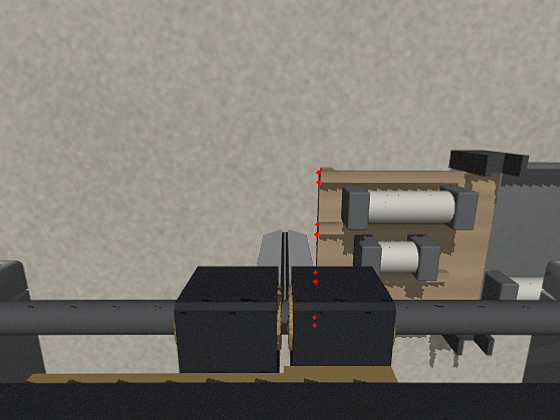

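The wall points match again (column 318), and the near tube and the short tube are in place. Down to push height.

move_arm(
  series=[
    {"x":0.03,"y":0,"z":0,"turn":0,"fingers":1},
    {"x":0.06,"y":0,"z":0,"turn":0,"fingers":1},
    {"x":0.09,"y":0,"z":0,"turn":0,"fingers":1},
    {"x":0.105,"y":0.001,"z":0.001,"turn":0,"fingers":1},
    {"x":0.108,"y":0.001,"z":0.001,"turn":0,"fingers":1},
    {"x":0.108,"y":0.001,"z":0.001,"turn":0,"fingers":1},
  ],
)

```text
clock: 16.6
ee_pos: [0.5118, -0.3079, 0.0478]
orientation: [-0.519, 0.477, 0.521, 0.481]
wrist_force: [0.8, -0.7, 0.5]
width: 0.0002
```

```bash
python3 - <<'E'
from h import *
goto(T(RACK,[(.09,.05,.047)])[0],np.radians(94.45))
f=arm.grab_frame('scene')[:,:,::-1].copy()
cv2.imwrite('pics/s13.png',cv2.resize(f[100:260,110:320],None,fx=3.5,fy=3.5))
E
```

```text
tcp [ 0.5118 -0.3079  0.0478] clock 16.6 w 0.0002 shift [ 0.0022 -0.0004  0.2039] turn 0.0032 jaw now 94.7 toolx [ 0.002  0.007 -1.   ]
```

View pics/s13.png

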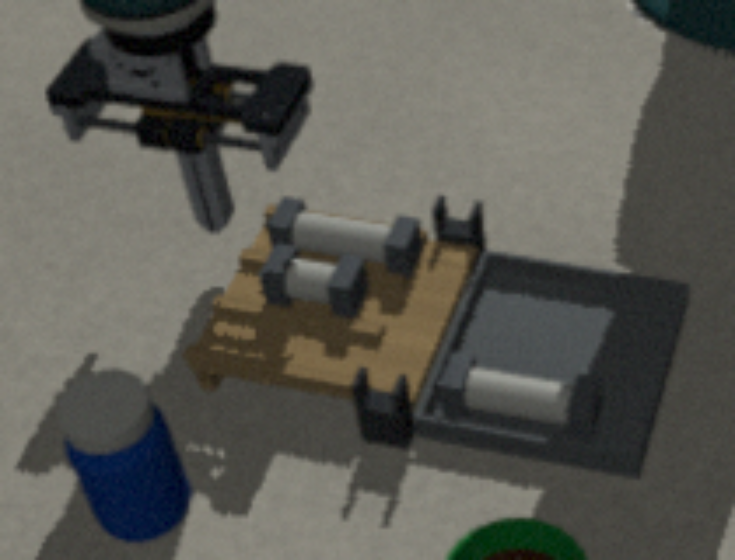

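The fingers are behind the near tube and the first tube lies flat. I'll push as before.

move_arm(
  series=[
    {"x":0.001,"y":0,"z":0.01,"turn":0.002,"fingers":1},
    {"x":0.001,"y":0,"z":0.02,"turn":0.002,"fingers":1},
    {"x":0.001,"y":0,"z":0.028,"turn":0.002,"fingers":1},
    {"x":0.001,"y":0,"z":0.036,"turn":0.002,"fingers":1},
    {"x":0.001,"y":0,"z":0.044,"turn":0.002,"fingers":1},
    {"x":0.001,"y":0,"z":0.052,"turn":0.002,"fingers":1},
    {"x":0.001,"y":0,"z":0.06,"turn":0.002,"fingers":1},
    {"x":0.001,"y":0,"z":0.068,"turn":0.002,"fingers":1},
    {"x":0.001,"y":0,"z":0.076,"turn":0.002,"fingers":1},
    {"x":0.001,"y":0,"z":0.084,"turn":0.002,"fingers":1},
  ],
)

```text
clock: 17.65
ee_pos: [0.5051, -0.2239, 0.0478]
orientation: [-0.519, 0.477, 0.52, 0.482]
wrist_force: [0.4, -1.1, 1.0]
width: 0.0
```

```bash
python3 - <<'E'
from h import *
goto(T(RACK,[(.09,.05,.047)])[0],np.radians(94.45))
f=arm.grab_frame('scene')[:,:,::-1].copy()
cv2.imwrite('pics/s14.png',cv2.resize(f[100:260,110:320],None,fx=3.5,fy=3.5))
E
```

```text
tcp [ 0.5051 -0.2239  0.0478] clock 17.65 w 0.0 shift [0.0016 0.0002 0.1196] turn 0.001 jaw now 94.5 toolx [ 0.003  0.006 -1.   ]
```

View pics/s14.png

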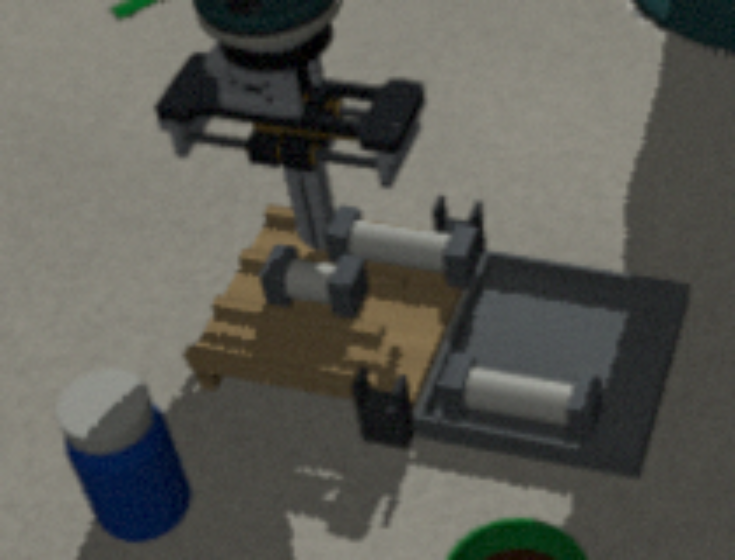

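The tube slides straight and the short tube has not moved.

move_arm(
  series=[
    {"x":0.001,"y":0,"z":0.008,"turn":0,"fingers":1},
    {"x":0.001,"y":0,"z":0.016,"turn":0,"fingers":1},
    {"x":0.001,"y":0,"z":0.024,"turn":0,"fingers":1},
    {"x":0.001,"y":0,"z":0.032,"turn":0,"fingers":1},
    {"x":0.001,"y":0,"z":0.04,"turn":0,"fingers":1},
    {"x":0.001,"y":0,"z":0.046,"turn":0,"fingers":1},
    {"x":0.001,"y":0,"z":0.052,"turn":0,"fingers":1},
    {"x":0.001,"y":0,"z":0.058,"turn":0,"fingers":1},
    {"x":0.001,"y":0,"z":0.064,"turn":0,"fingers":1},
    {"x":0.001,"y":0,"z":0.07,"turn":0,"fingers":1},
  ],
)

```text
clock: 18.7
ee_pos: [0.4994, -0.1521, 0.0472]
orientation: [-0.518, 0.477, 0.521, 0.482]
wrist_force: [0.3, -1.4, 0.1]
width: 0.0004
```

move_arm(
  series=[
    {"x":0,"y":0,"z":0.006,"turn":0,"fingers":1},
    {"x":0,"y":0,"z":0.012,"turn":0,"fingers":1},
    {"x":0,"y":0,"z":0.018,"turn":0,"fingers":1},
    {"x":0,"y":0,"z":0.024,"turn":0,"fingers":1},
    {"x":0,"y":0,"z":0.03,"turn":0,"fingers":1},
    {"x":0,"y":0,"z":0.035,"turn":0,"fingers":1},
    {"x":0,"y":0,"z":0.04,"turn":0,"fingers":1},
    {"x":0,"y":0,"z":0.045,"turn":0,"fingers":1},
    {"x":0,"y":0,"z":0.049,"turn":0,"fingers":1},
    {"x":0,"y":0,"z":0.049,"turn":0,"fingers":1},
  ],
)

```text
clock: 19.7
ee_pos: [0.4955, -0.1026, 0.0475]
orientation: [-0.519, 0.477, 0.521, 0.482]
wrist_force: [0.4, -0.1, -0.2]
width: 0.0007
```

```bash
python3 - <<'E'
from h import *
goto(T(RACK,[(.09,.05,.047)])[0],np.radians(94.45))
f=arm.grab_frame('scene')[:,:,::-1].copy()
cv2.imwrite('pics/s15.png',cv2.resize(f[100:260,110:320],None,fx=3.5,fy=3.5))
E
```

```text
tcp [ 0.4955 -0.1026  0.0475] clock 19.7 w 0.0007 shift [ 0.0005  0.0003 -0.002 ] turn 0.0021 jaw now 94.6 toolx [ 0.002  0.008 -1.   ]
```

View pics/s15.png

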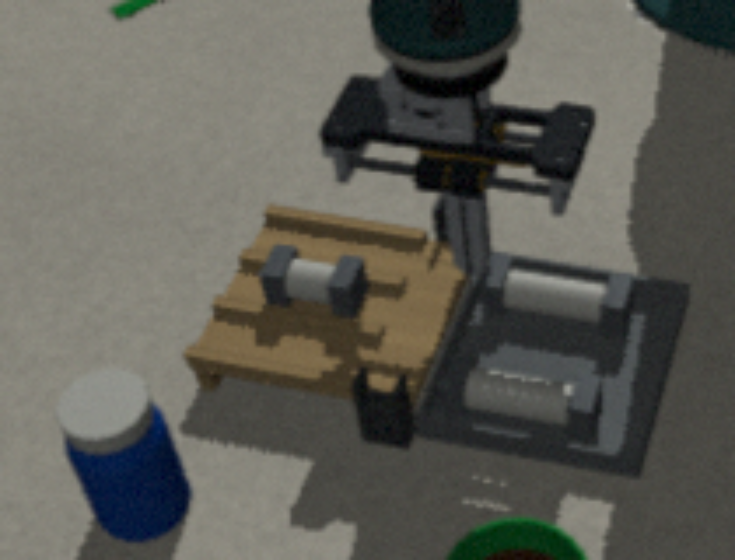

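Both tubes are down flat. I'll retreat upward and check everything.

move_arm(
  series=[
    {"x":-0.02,"y":0,"z":-0.004,"turn":0,"fingers":1},
    {"x":-0.06,"y":0,"z":-0.004,"turn":0,"fingers":1},
    {"x":-0.1,"y":0,"z":-0.004,"turn":0,"fingers":1},
    {"x":-0.15,"y":0.04,"z":-0.004,"turn":0,"fingers":1},
    {"x":-0.18,"y":0.08,"z":-0.004,"turn":0,"fingers":1},
    {"x":-0.18,"y":0.1,"z":-0.004,"turn":0,"fingers":1},
    {"x":-0.18,"y":0.1,"z":-0.004,"turn":0,"fingers":1},
    {"x":-0.18,"y":0.1,"z":-0.004,"turn":0,"fingers":1},
  ],
)

```text
clock: 20.55
ee_pos: [0.3959, -0.1164, 0.2277]
orientation: [-0.519, 0.476, 0.521, 0.483]
wrist_force: [-0.6, 0.1, 1.1]
width: 0.0006
```

```bash
python3 - <<'E'
from h import *
f=arm.grab_frame('scene')[:,:,::-1].copy(); cv2.imwrite('pics/s16.png',f)
g=arm.grab_frame('top')[:,:,::-1].copy(); cv2.imwrite('pics/t16.png',g)
c,s=np.cos(RACK[2]),np.sin(RACK[2])
for q,z in (('tube_a',.02),('tube_short',.047),('bar',.01),('jar',.06),('pot',.04),('screwdriver',.01)):
    for r in arm.masks_of(q,'top')[:2]:
        k=max(cv2.findContours(r['region'].astype(np.uint8),0,2)[0],key=cv2.contourArea)
        w=px2w('top',cv2.boxPoints(cv2.minAreaRect(k)),z).mean(0); d=w[:2]-RACK[:2]
        print(q,round(r['score'],2),np.round(r['box']),w.round(3),'tray-frame',np.round([c*d[0]+s*d[1]-.168,-s*d[0]+c*d[1]],3))
E
```

```text
tube_a 0.9 [284. 198. 332. 219.] [ 0.59  -0.032  0.02 ] tray-frame [-0.013 -0.049]
tube_a 0.65 [290. 238. 340. 256.] [ 0.49 -0.04  0.02] tray-frame [-0.013  0.051]
tube_short 0.95 [366. 212. 399. 228.] [ 0.553 -0.204  0.047] tray-frame [-0.182  0.001]
bar 0.77 [173. 200. 194. 285.] [0.506 0.287 0.01 ] tray-frame [0.312 0.009]
bar 0.73 [335. 182. 416. 264.] [ 0.552 -0.194  0.01 ] tray-frame [-0.171  0.001]
jar 0.66 [379. 129. 425. 163.] [ 0.741 -0.251  0.06 ] tray-frame [-0.243 -0.184]
pot 0.9 [264. 111. 303. 154.] [0.777 0.034 0.04 ] tray-frame [ 0.038 -0.242]
screwdriver 0.68 [165. 144. 231. 162.] [0.727 0.24  0.01 ] tray-frame [ 0.247 -0.208]
```

View pics/s16.png

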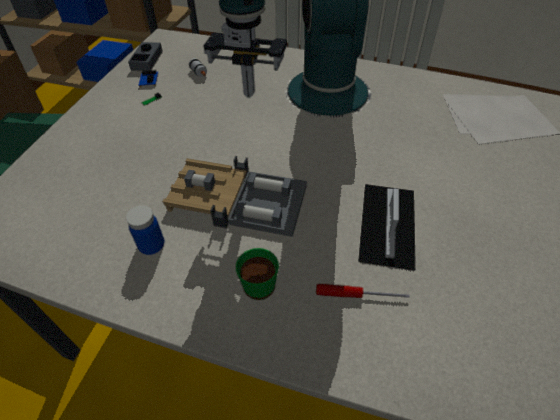

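View pics/t16.png

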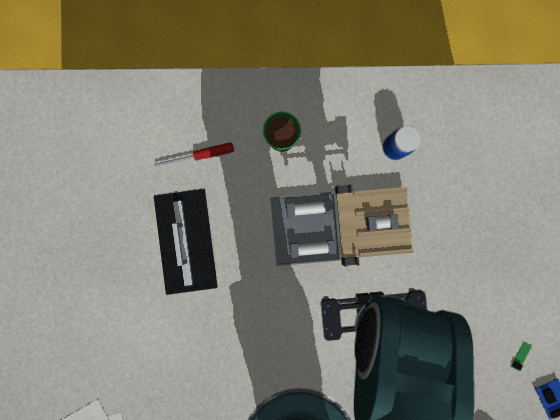

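Everything is in place: tubes at (310, 210) and (313, 248) in the tray, bar at (182, 243) on the mat, and the short tube, pot, jar and screwdriver unmoved. I'll hand in.

```bash
python3 -c "
from h import *
print(arm.close_job()); print(arm.get_state()['clock'])"
```

```text
the job is handed in; nothing more can be done
None
the job is handed in; nothing more can be done
```

I lifted the bar out of its brackets and laid it on the mat. It touched down with a wrist force of about 9 N and was then released. I then pushed both long tubes along their lanes with the fingers shut, at about 0.1 m/s, until they dropped into the tray. The job was handed in at about 21 s on the robot's clock.

**Last checks (top and scene pictures, arm clear):**
- **Long tubes:** both lie flat in the tray, with their middles at about (-13, -49) and (-13, 51) mm from its centre.
- **Bar:** it rests on the mat, about 11 mm from the mat's middle.
- **Short tube:** measured within 1 mm of its starting place.
- **Pot and jar:** the jar measured in the same place and the pot within about 3 mm.

**Checks that disagreed:**
- **Screwdriver:** the network's last mask missed part of it, which shifted its computed middle by about 12 mm. In the pictures it has not moved, and the robot never came near it.
- **Refused move:** one early move call was refused because it lacked some fields, and nothing moved.

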